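# Find the lock's bite and lock the box

## Robot

A 6-joint arm with a two-finger parallel gripper is mounted at the origin on a cart in front of the work surface, level with it; the furniture and walls round the work are solid. World frame = base frame: x ahead of the robot, y to its left, z up, the work surface at z = 0. Lengths are in m, angles in rad, forces in N, time in s.
With the tool pointing down it reaches from about 0.225 to 0.875 m from the base axis. Payload 3.4 kg.
Tool frame: the origin (TCP) lies at the very end of the fingers, on their centre line; the grasp point (between the pads) lies 19 mm behind it (grasp_offset is the distance from the TCP to the grasp point, in m); y points along the fingers, z is the direction in which the jaws open and shut, and the axes are right-handed (so a half turn about y gives the same grasp; the last joint's range is limited). The gripper opens to 85 mm and grips with 20 to 120 N. Pads are 22 mm wide; open, the fingers measure 114 mm over their backs; the gripper's body (76 mm by 85 mm) begins 54 mm behind the grasp point. The pads swing forward as they close: fully open they stand 13 mm farther back than shut.
Start: joints at [1.173, 0.276, 1.505, -0, 1.361, -0.121], TCP at [0.157, 0.553, 0.231] pointing down, gripper open.
Joint ranges: [-2.89, 2.89], [-0.75, 2.08], [0.22, 2.7], [-1.18, 4.32], [0.11, 2.71], [-2.7, 2.7]. Speed limits (rad/s): [2.57, 2.57, 3.14, 3.14, 3.14, 3.14].

## Interface

Orientations are given as a unit quaternion [w, x, y, z].
In Python, from rig import get_state, get_image, sign_off, grasp_offset gives the robot as it stands.
- The arm moves only by the shell command python3 -m jog 'ROWS' [FORCE]. ROWS is JSON, one flat list of numbers, 7 for each row, row after row: the closure in counts, from 0 (fully open) to 255 (shut), then the shift along the tool's x, y, z in cm, then the turn, a rotation vector about the tool's x, y, z in units of 8 degrees (1.0 is 8 degrees). In form: [jaw, tx, ty, tz, rx, ry, rz, jaw, tx, ty, tz, rx, ry, rz, ...]. A call has 1 to 12 rows; each row is the pose to reach, as a shift and turn from the pose commanded when the call began, along the tool's axes at that moment; what a row does not reach only later rows make up. A row lasts 1/8 s, in which the tool goes at most 62.5 mm and 10.7 degrees, less where a joint would pass 70% of its speed; a pose out of reach is approached as far as the arm can. A call with a gripper value outside its range is refused whole. The fingers move at their own pace and stop on an object; FORCE is the grip in N (left out, the last holds). Time passes only in rows, so rows that repeat a pose let the fingers close. It gives the time, the measured TCP pose, the force and the opening at its end, in the units of the state.
- get_state(): the state, without advancing time (a new reading comes with each control period).
- get_image(name): name is "side" or "top"; returns a dict with "color" (420x560x3 uint8, blue, green, red), "mtx" (3x3 intrinsics, pixels), "k1" (the pictures are not rectified: a ray, as slopes to the right and down, at radius r is drawn at 1 + k1 r^2 times it, then the intrinsics apply), "R" (3x3) and "t" (3): a world point X has camera coordinates R X + t. Camera axes: x right, y down, z forward; pixel columns grow to the right and rows downward; lengths in m; the calibration is good to about 2 mm. A picture is of the moment at which its call begins. There is no depth.
- sign_off(): hands the job in, once; it reports no verdict.
The state is a dict: "clock": time; "qpos": joint angles; "qd": joint speeds; "effort": joint torques, N m; "position": TCP position; "ee_rot": TCP orientation; "contact_force": force on the tool from outside, world axes, zero at the start; "moment": the same for the moment, N m; "width": finger opening in m.
Only numpy, scipy, OpenCV 4.12 (cv2) and the standard library are available. Lean on these libraries where they do the work, as an engineer would, in place of code of your own. Each camera call takes 0.05 s, during which the arm holds its last target.

## Task

The core of the lock on the grey box was left half turned, out of sight. Take the black-bowed key from its wooden stand, put it through the keyhole, and with light pressure turn it gently clockwise (seen from above), and back and forth, until you feel where the core takes it; push it fully home there, then turn it back until it is in line with the keyhole again and leave it in the lock. Do not force the key, and leave the other things on the worktop where they are.

Things in the scene. Friction and masses are not known exactly. Their poses are not given: they have to be found in the camera images.
- key_bow (a point): centre of the bow (grip) of the loose key, 50 g, 78 mm long, upright in the stand. Bow: black plate 36 wide (x) x 10 thick (y) x 36 mm high (z), to be grasped across its 10 mm; below it a shaft 5 mm across, then at the end a flat steel bit 24 wide (x) x 4 thick (y) x 7 mm high. Lower end 60 mm below this point. z: up the shaft. A half turn about z makes no difference.
- key_end (a point): centre of the key's lower end, the underside of its bit; x along the width of bit and bow, z up the shaft
- stand: dark wooden stand in which the key stands, fixed; foot 62 x 62 mm, 28 mm high; pocket 27 (x) x 7 mm (y), its bottom, on which the key rests, 6 mm above the worktop. Origin at the centre of its underside, x along the pocket
- lockbox: fixed grey steel box, 114 (x) x 154 mm (y), lid top 71 mm above the worktop, with a steel key plate 50 x 50 x 4 mm in the middle of the lid. Origin at the centre of its underside. The key must never press on box or lock with more than 25 N
- keyhole (a point): centre of the keyhole at the key plate's top face, 75 mm above the worktop: a slot 28 mm long (x) x 8 mm wide (y) through the 4 mm plate, a thin mark at each end. z up. A soft black dust seal under it hides the core and does not resist. Below the plate the bit turns freely; turned out of line with the keyhole it cannot be drawn out
- core_face (a point): on the keyhole's axis 14 mm below the plate's top: nominal level of the core's flat face, which may truly lie up to 1.5 mm higher or lower. Axes as the keyhole's; they do not turn with the core. The face gives on a spring by 2.3 mm (1 N at first, 1.5 N more per mm), then is rigid. Light sliding does not turn the core (about 0.2 N m). A slot 27 x 7 mm crosses it, mouth sloping in at 35 degrees for 3.5 mm
- core_slot (a point): on the keyhole's axis 17.5 mm below the plate's top: nominal foot of the slot's sloping mouth; axes as the keyhole's. Felt with the bit pressed about 1.5 mm into the spring: the upward push fades as the bit turns to within about 0.4 rad of the slot's direction, is gone around it and returns beyond it. The slot's direction is unknown, 0.6 to 1.3 rad clockwise (from above) of the keyhole's
- core_floor (a point): on the keyhole's axis 27 mm below the plate's top: nominal level of the slot's floor, 13 mm below the face and set high or low with it (key fully home; it gives by the same spring). The bit goes down only within about 0.1 rad and 1 to 1.5 mm of the slot's middle. Home, the key turns the core, anticlockwise as far as in line with the keyhole (its stop, locked), clockwise at most 1.4 rad from there
- salt_shaker: bystander beyond the grey box: glass salt shaker with a grey domed cap, 44 mm across, 90 mm high; origin at the centre of its underside
- pepper_mill: bystander beyond the grey box: turned dark wooden pepper mill, 58 mm across, 150 mm high; origin at the centre of its underside
- tea_tin: bystander beyond the grey box: short round food tin, 75 mm across, 58 mm high; origin at the centre of its underside
- spice_jar: bystander left of the key stand: spice jar with a grey cap, 41 mm across, 106 mm high; origin at the centre of its underside
Mind the look-alikes: they are no part of the job. There is more than one size of the part that bears key_bow; the job needs the larger.

How it is judged:
On the way, in this order (a step that is already met when the one before it is completed fails the run):
1. the key's bit is through the keyhole plate (its end more than 8 mm below the plate's top, within 6 mm of the keyhole's centre) (z of key_end in the frame of keyhole below -0.008 m and horizontal distance between key_end and keyhole below 0.006 m), for 0.1 s.
2. the key is fully home in the core (end more than 22.5 mm below the plate's top) where the core was left, turned more than 0.25 rad out of line with the keyhole (z of key_end in the frame of keyhole below -0.0225 m and horizontal distance between key_end and keyhole below 0.006 m and angle between the x axis of key_bow and the x axis of keyhole, either way round above 0.25 rad), for 0.2 s.
At the end, for the whole second after the job is handed in: the key stands in the lock, released and at rest: its end more than 22.5 mm below the key plate's top and within 6 mm of the keyhole's centre, its bow within 0.15 rad of the keyhole's line, within 0.2 rad of upright (z of key_end in the frame of keyhole below -0.0225 m and horizontal distance between key_end and keyhole below 0.006 m and angle between the x axis of key_bow and the x axis of keyhole, either way round below 0.15 rad and angle between key_bow's own z axis and vertical below 0.2 rad and linear speed of key below 0.02 m/s); the robot touches nothing.
It fails at once if the key is forced: it presses on the box or its lock with more than 25 N (contact force between key and lockbox above 25 N).
It fails at once if a bystander (salt shaker, pepper mill, tin, spice jar) is moved more than 30 mm (distance of any of salt_shaker, pepper_mill, tea_tin, spice_jar from where it was at the start of the episode above 0.03 m).
It also fails if it takes over 72 s, if anything falls off the work surface, if the arm or the gripper's body presses on something with over 40 N, if the wrist force passes 120 N, or if a joint passes its speed limit or range.

## Working session

There is one attempt and no reset: what is moved stays moved. The work goes in short steps, Python scripts to look and compute and a shell command to move; the robot and the scene stay as the last step left them, time stands still between calls to the robot, and variables do not carry over. Pictures are saved under pics/ and viewed, and the job is handed in when it is done.

```bash
ls; mkdir -p pics
python3 - <<'E'
from rig import *
import cv2
print(get_state(), grasp_offset)
for n in ("top","side"):
    i=get_image(n); cv2.imwrite(f"pics/{n}0.png",i["color"]); print(n,i["mtx"].tolist(),i["k1"],i["R"].tolist(),i["t"].tolist())
E
```

```text
pics
{'clock': 0.0, 'qpos': array([ 1.17298463e+00,  2.76589076e-01,  1.50614315e+00, -1.83167634e-05,
        1.36069406e+00, -1.21013980e-01]), 'qd': array([-0.00037205,  0.00152891, -0.00045595, -0.00256291,  0.00102065,
       -0.00092913]), 'effort': array([ 7.07000381e-04, -4.16780698e+01, -2.45806664e+01,  9.76128763e-05,
        1.09480342e-02,  3.58901116e-05]), 'position': array([0.15694532, 0.55261244, 0.23043909]), 'ee_rot': array([-0.69971721,  0.70097365, -0.09770944,  0.0973891 ]), 'contact_force': array([-0.3302028 ,  0.12612985,  0.58876675]), 'moment': array([-0.01244264, -0.00333947,  0.06655296]), 'width': 0.08535891553498651} 0.0187
top [[540.9257488006501, 0.0, 285.2353767442432], [0.0, 540.9257488006501, 215.66996815823867], [0.0, 0.0, 1.0]] -0.18480060081868874 [[-0.019880553969080037, -0.9997763016798281, -0.007218737651954901], [-0.9912676042563348, 0.020651725761708966, -0.1302384082172741], [0.13035835349446798, 0.004566489074597745, -0.9914564271069823]] [0.2943913224766372, 0.5339986358052543, 1.0857315005443606]
side [[539.0731735527519, 0.0, 270.53609083780157], [0.0, 539.0731735527519, 207.84481353399642], [0.0, 0.0, 1.0]] -0.004961084238692372 [[-0.9459700551130482, -0.32420549401186505, -0.005608251237157283], [-0.13650513307001733, 0.4138654388589818, -0.9000454139450959], [0.29412072942068096, -0.8506504547524704, -0.43576002610893727]] [0.583519778352342, 0.03262530397900064, 1.1907880899389773]
```

View pics/top0.png

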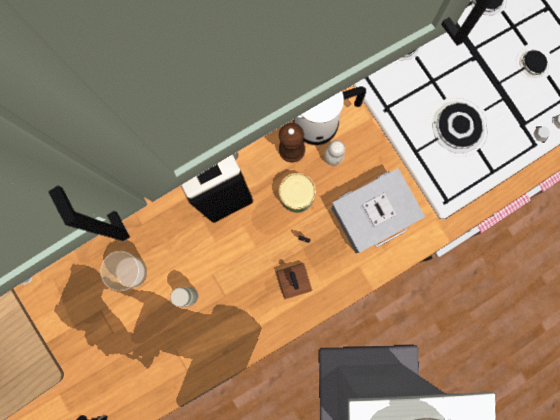

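View pics/side0.png

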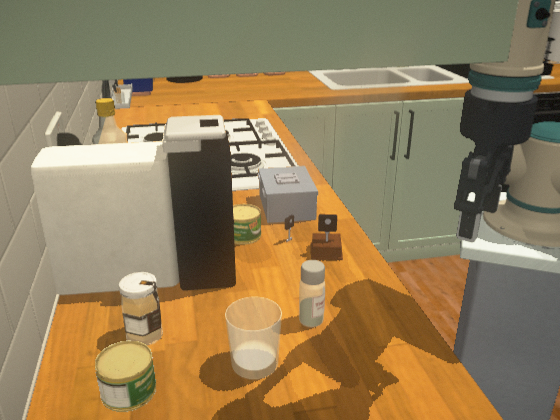

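The top view shows the grey box around (378,210) with the key plate at about (379,208). The stand with the key is around (294,280), and a smaller key stands at (302,238). The side view shows the stand at (327,245), the small key at (290,225) and the box at (288,193). I'll enlarge these areas.

Run:
```python
import cv2,numpy as np
t=cv2.imread("pics/top0.png"); s=cv2.imread("pics/side0.png")
a=cv2.resize(t[170:250,330:430],None,fx=8,fy=7.5,interpolation=cv2.INTER_CUBIC)[:600]
a=cv2.resize(t[175:245,335:428],None,fx=8,fy=8,interpolation=cv2.INTER_CUBIC);cv2.imwrite("pics/a.png",a)
cv2.imwrite("pics/b.png",cv2.resize(t[225:300,265:325],None,fx=8,fy=8,interpolation=cv2.INTER_CUBIC))
cv2.imwrite("pics/c.png",cv2.resize(s[160:260,250:350],None,fx=6,fy=6,interpolation=cv2.INTER_CUBIC))
```

```text
(no output)
```

View pics/a.png

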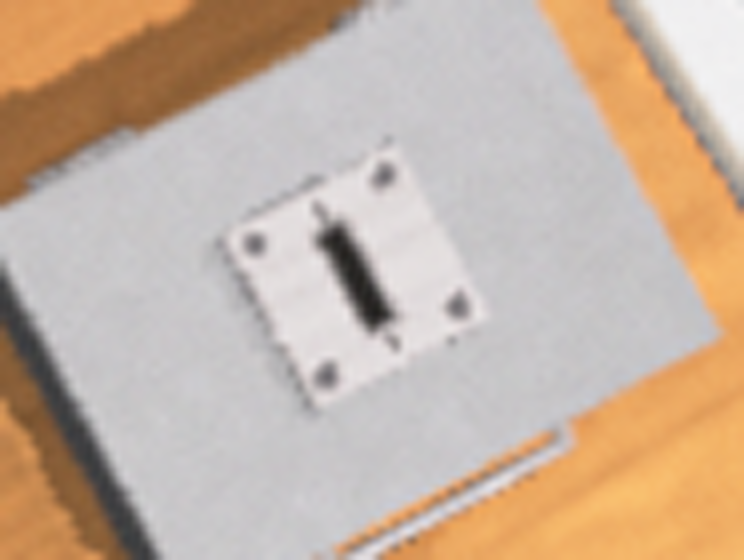

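View pics/b.png

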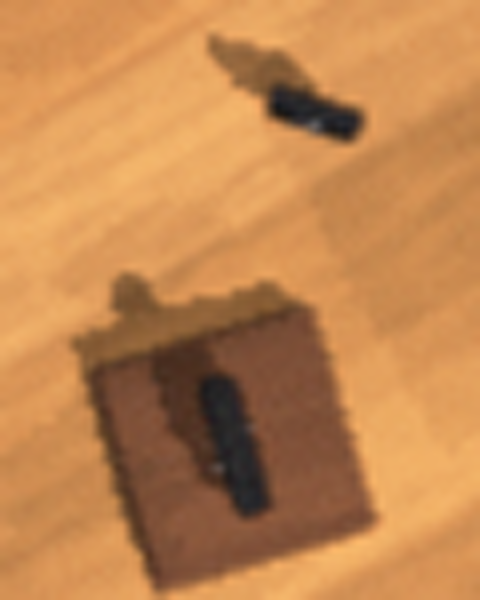

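View pics/c.png

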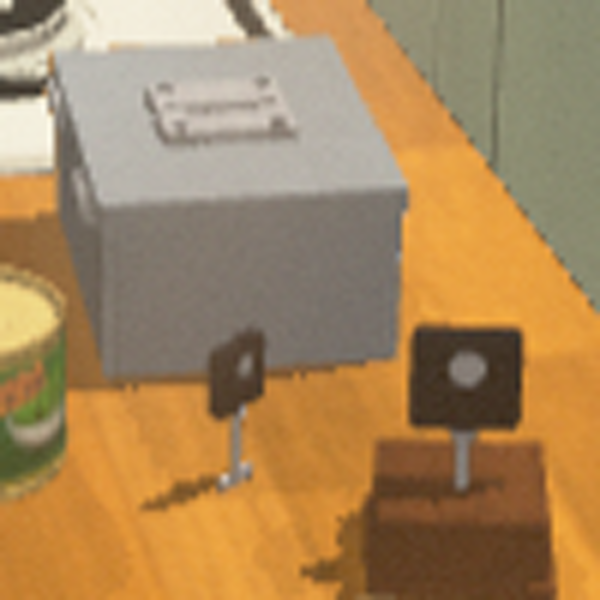

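```bash
cat > h.py <<'E'
import numpy as np, cv2
from scipy.optimize import minimize, least_squares
from scipy.spatial.transform import Rotation as Rn
from rig import *
def proj(c,X):
    X=np.atleast_2d(X); p=X@np.array(c["R"]).T+np.array(c["t"]); s=p[:,:2]/p[:,2:]
    r2=(s**2).sum(1,keepdims=True); s=s*(1+c["k1"]*r2); M=np.array(c["mtx"])
    return s*[M[0,0],M[1,1]]+M[:2,2]
def onplane(c,uv,z):
    return least_squares(lambda q: (proj(c,[q[0],q[1],z])[0]-uv),[0.4,0.1]).x
def boxpts(x,y,z,yaw,sx,sy,sz):
    P=np.array([[a,b,d] for a in(-1,1) for b in(-1,1) for d in(-1,1)])*[sx/2,sy/2,sz/2]
    c,s=np.cos(yaw),np.sin(yaw); return P@np.array([[c,s,0],[-s,c,0],[0,0,1]])+[x,y,z]
def softmask(c,P,shape,off,k):
    # hull rendered with k supersample inside crop
    h=cv2.convexHull(((proj(c,P)-off+0.5)*k*16-8).astype(np.int32).reshape(-1,1,2))
    m=np.zeros((shape[0]*k,shape[1]*k),np.uint8); cv2.fillConvexPoly(m,h,255,shift=4)
    return cv2.resize(m,(shape[1],shape[0]),interpolation=cv2.INTER_AREA)/255.
def fitbow(c,roi,g0,lo=None,hi=None,z=0.066,tilt=None):
    u0,v0,u1,v1=roi; im=c["color"][v0:v1,u0:u1].astype(float).max(2)
    lo=np.percentile(im,2) if lo is None else lo; hi=70 if hi is None else hi
    T=np.clip((hi-im)/(hi-lo),0,1)
    f=lambda q:((softmask(c,boxpts(q[0],q[1],z,q[2],.036,.010,.036),im.shape,[u0,v0],8)-T)**2).sum()
    best=None
    for d in (0,.2,-.2):
        s=np.array([g0[0],g0[1],g0[2]+d])
        r=minimize(f,s,method="Nelder-Mead",options=dict(initial_simplex=[s,s+[.006,0,0],s+[0,.006,0],s+[0,0,.25]],xatol=1e-5,fatol=1e-4))
        if best is None or r.fun<best.fun: best=r
    return best.x,best.fun,T.sum()
E
python3 - <<'E'
from h import *
T=get_image("top"); S=get_image("side")
for c in (T,S): print(-np.array(c["R"]).T@c["t"])
k=lambda x,y:((x+.5)/8-.5+335,(y+.5)/8-.5+175)
pts={n:onplane(T,k(*p),.075) for n,p in dict(c1=(228,240),c2=(392,148),c3=(487,315),c4=(315,408),m1=(320,213),m2=(394,344),s=(355,279)).items()}
for n,p in pts.items(): print(n,p)
C=[pts[f'c{i}'] for i in (1,2,3,4)]; print("plate ctr",np.mean(C,0),"sides",[np.linalg.norm(C[i]-C[i-1]) for i in range(4)])
d=pts['m1']-pts['m2']; print("yaw marks",np.arctan2(d[1],d[0]))
for a,b in((2,1),(3,0)):
    print("?",C[a]-C[b],np.arctan2(*(C[b]-C[a])[::-1]))
for a,b in((0,3),(1,2)): print("yaw edge",np.arctan2(*(C[a]-C[b])[::-1]))
k=lambda x,y:((x+.5)/6-.5+250,(y+.5)/6-.5+160)
E=[onplane(S,k(*p),.075) for p in((150,90),(272,76),(297,130),(168,139))]; print(E,np.mean(E,0)); print("marks side",[onplane(S,k(*p),.075) for p in((170,106),(272,102))])
g=onplane(T,(265+235/8,225+445/8),.084); print(g)
g3=[g[0],g[1],.35]
print(fitbow(T,(282,265,306,296),g3))
print(fitbow(S,(312,208,344,238),g3))
E
```

```text
[0.39365404 0.27833949 1.14812774]
[0.2062103  1.18862226 0.55153463]
c1 [0.55402671 0.12625972]
c2 [0.57671708 0.08352971]
c3 [0.53364577 0.06124932]
c4 [0.51105765 0.1059592 ]
m1 [0.56044345 0.10263208]
m2 [0.52678808 0.08526874]
s [0.54347216 0.09446156]
plate ctr [0.5438618  0.09424949] sides [np.float64(0.047523172302254515), np.float64(0.04838085082226875), np.float64(0.04849282312642081), np.float64(0.050091875177377766)]
yaw marks 0.47629903566915943
? [-0.04307132 -0.02228039] 0.47738423873562214
? [-0.04296907 -0.02030053] 0.44136172209397584
yaw edge 0.44136172209397584
yaw edge 0.47738423873562214
[array([0.57644459, 0.08757171]), array([0.53566222, 0.05905502]), array([0.51131572, 0.10787886]), array([0.55472985, 0.13117337])] [0.5445381  0.09641974]
marks side [array([0.56404558, 0.10046551]), array([0.5280894 , 0.08447979])]
[0.40491878 0.26789578]
(array([0.40650238, 0.26952668, 0.24437077]), np.float64(16.961281312998562), np.float64(66.41935483870967))
(array([0.39867785, 0.2556592 , 1.77733977]), np.float64(100.16330830371363), np.float64(114.85714285714286))
```

Run:
```python
from h import *
T=get_image("top"); S=get_image("side")
print(T["color"][265:296,282:306].max(2)[::2]); print(S["color"][208:236:2,312:344].max(2))
for hi in (60,80,100):
  print(hi,fitbow(T,(286,268,302,293),[.405,.268,.25],hi=hi,lo=40))
for hi in (90,110):
  print(hi,fitbow(S,(312,208,344,232),[.405,.268,.25],lo=50,hi=hi))
```

```text
[[138 136 140 142 142 148 143 144 141 137 138 127 102 102  93  96 102 107
  116 119 118 122 167 218]
 [147 147 142 144 126 103 104  88  91 100 101 112 114 119 116 119 116 121
  117 121 120 124 138 177]
 [ 97  91  80  80  72  75  75  75  78  99 118 124 120 123 123 126 124 131
  128 126 127 124 121 133]
 [112 106  74  75  74  75  78  74  79  80  87 107 122 129 126 125 123 125
  130 128 130 126 128 129]
 [119 120 109  83  77  81  80  68  34  39  42  38  65 110 127 131 128 129
  127 126 123 124 124 124]
 [125 126 114  85  79  81  78  75  47  36  39  44  49  89 125 126 125 126
  126 127 127 131 128 127]
 [127 129 132 117  86  83  80  80  66  34  40  43  39  57 103 128 132 131
  128 127 125 124 123 122]
 [131 125 126 125 117  87  80  84  78  47  40  43  41  39  82 123 128 129
  127 127 128 128 125 130]
 [124 132 131 131 131 129 115  84  81  72  48  43  41  45  52  96 128 133
  130 129 126 129 130 126]
 [115 115 118 123 125 129 129 110  80  81  89  39  43  43  41  67 109 129
  133 131 130 131 132 137]
 [121 123 126 130 123 121 124 121 111  88  85  48  37  44  42  48  92 136
  138 138 139 13
[... 2220 characters left out ...]
 214 210 212 213 215 216]
 [161 126 127 130 131 130 133 133 133 130 130 130 134 118 126 130 120 134
  134 143 145 147 151 151 151 147 143 139 178 213 214 216]]
60 (array([0.40689037, 0.26973952, 0.25787453]), np.float64(21.389059976931946), np.float64(62.900000000000006))
80 (array([0.40631138, 0.26952219, 0.32482465]), np.float64(12.340474577085736), np.float64(76.275))
100 (array([0.40658043, 0.26966959, 0.31619876]), np.float64(11.804221453287198), np.float64(104.06666666666666))
90 (array([0.40406962, 0.2805336 , 0.23106604]), np.float64(104.72961889657823), np.float64(141.9))
110 (array([0.40535341, 0.27601859, 0.23307464]), np.float64(72.66567570165321), np.float64(184.11666666666667))
```

Run:
```python
from h import *
T=get_image("top"); S=get_image("side")
S["color"][218:226,323:332]=60
S["color"][208:222,310:317]=220
print(fitbow(S,(314,209,344,232),[.405,.268,.25],lo=70,hi=205))
print(fitbow(S,(314,209,344,232),[.405,.268,.4],lo=70,hi=205))
T["color"][:, :, :]=T["color"]
print(fitbow(T,(289,270,301,292),[.405,.268,.3],lo=42,hi=85))
# stand top corners in top view
k=lambda x,y:((x+.5)/8-.5+265,(y+.5)/8-.5+225)
C=np.array([onplane(T,k(*p),.028) for p in((92,368),(312,308),(378,520),(158,590))]); print(C,C.mean(0))
print([np.linalg.norm(C[i]-C[i-1]) for i in range(4)],[np.arctan2(*(C[a]-C[b])[::-1]) for a,b in((0,3),(1,2))],[np.arctan2(*(C[a]-C[b])[::-1])-np.pi/2 for a,b in((0,1),(3,2))])
print(proj(T,[.405,.268,.066]),get_state()["clock"])
```

```text
(array([0.40662279, 0.2730628 , 0.23815643]), np.float64(5.106605151864667), np.float64(315.31111111111113))
(array([0.40664854, 0.27303582, 0.24007622]), np.float64(5.127110085864411), np.float64(315.31111111111113))
(array([0.40659504, 0.26958264, 0.31005434]), np.float64(9.507602255570463), np.float64(80.69767441860465))
[[0.42699941 0.30471389]
 [0.44132605 0.24757614]
 [0.38636878 0.23183746]
 [0.36960508 0.28880357]] [0.40607483 0.26823276]
[np.float64(0.05955877035044899), np.float64(0.0589064949356238), np.float64(0.057166486674886635), np.float64(0.05938147563682317)] [np.float64(0.27042024796399816), np.float64(0.278915316885337)] [np.float64(0.2456736857000692), np.float64(0.28619622507091647)]
[[294.23516857 280.68290567]] 0.4
```

```bash
cat >> h.py <<'E'
def toolR(yaw,flip=1):
    y=np.array([0,0,-1.]); z=flip*np.array([-np.sin(yaw),np.cos(yaw),0]); return np.column_stack([np.cross(y,z),y,z])
def st():
    s=get_state(); q=s["ee_rot"]; return s,Rn.from_quat([q[1],q[2],q[3],q[0]]).as_matrix(),s["position"]
def rel(p,R,p0,R0):
    return np.round((R0.T@(np.array(p)-p0))*100,3),np.round(Rn.from_matrix(R0.T@R).as_rotvec()/np.radians(8),3)
E
python3 - <<'E'
from h import *
s,R,p=st(); print(np.round(R,4),p,s["qpos"])
for f in(1,-1):
    print(f,rel([.4065,.2705,.16],toolR(.27,f),p,R), rel([.4065,.2705,.16],toolR(-.85,f),p,R))
E
```

```text
[[ 9.619e-01 -1.000e-04  2.733e-01]
 [-2.733e-01 -2.000e-04  9.619e-01]
 [-0.000e+00 -1.000e+00 -2.000e-04]] [0.15711208 0.55306754 0.23118878] [ 1.17301777e+00  2.76014556e-01  1.50508498e+00 -8.06660764e-06
  1.36069706e+00 -1.20996741e-01]
1 (array([ 31.711,   7.122, -20.365]), array([ 1.000e-03, -3.916e+00, -1.000e-03])) (array([ 31.711,   7.122, -20.365]), array([1.000e-03, 4.105e+00, 0.000e+00]))
-1 (array([ 31.711,   7.122, -20.365]), array([1.0000e-03, 1.8584e+01, 2.0000e-03])) (array([ 31.711,   7.122, -20.365]), array([ 0.0000e+00, -1.8395e+01, -2.0000e-03]))
```

```bash
python3 -m jog '[0,31.7,7,-20.4,0,-3.92,0, 0,31.7,7,-20.4,0,-3.92,0, 0,31.7,7,-20.4,0,-3.92,0, 0,31.7,7,-20.4,0,-3.92,0, 0,31.7,7,-20.4,0,-3.92,0, 0,31.7,7,-20.4,0,-3.92,0, 0,31.7,7,-20.4,0,-3.92,0, 0,31.7,7,-20.4,0,-3.92,0, 0,31.7,7,-20.4,0,-3.92,0]' 60
python3 - <<'E'
from h import *
s,R,p=st(); print(s["clock"],p,s["qpos"],s["contact_force"],s["width"])
print(rel([.4065,.2705,.047],toolR(.27,1),p,R))
for n in ("top","side"): cv2.imwrite(f"pics/{n}1.png",get_image(n)["color"])
E
```

```text
clock: 1.52
position: [0.4059, 0.2708, 0.1615]
ee_rot: [0.701, -0.7, -0.095, 0.095]
contact_force: [-0.0, 0.3, -0.3]
width: 0.085
1.525 [0.40594508 0.27079448 0.16146035] [ 4.45012368e-01  1.98131121e-01  1.79645412e+00  8.23956499e-04
  1.14695962e+00 -1.39661002e+00] [-0.01386747  0.34321037 -0.31473926] 0.08501100641457668
(array([ 0.047, 11.446, -0.052]), array([-0.005,  0.003, -0.001]))
```

View pics/top1.png

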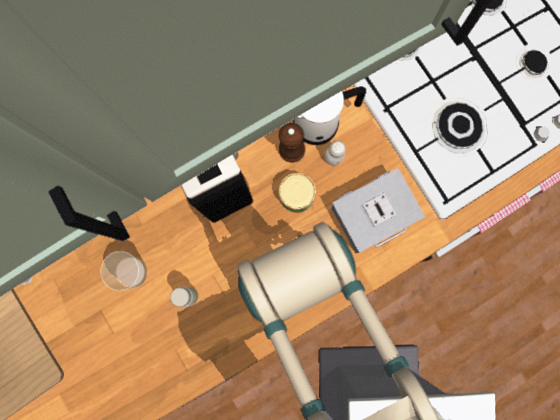

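View pics/side1.png

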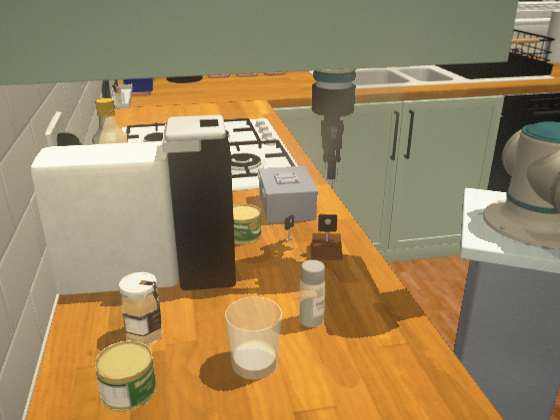

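The top view shows the arm over the stand, hiding it, and the other objects have not moved. In the side view the gripper (tip at about (331,178)) is directly above the key bow at (327,222). Next I descend.

```bash
python3 -m jog '[0,0.05,5,-0.05,0,0,0, 0,0.05,8,-0.05,0,0,0, 0,0.05,10,-0.05,0,0,0, 0,0.05,11.4,-0.05,0,0,0, 0,0.05,11.4,-0.05,0,0,0]' 60
python3 - <<'E'
from h import *
s,R,p=st(); print(s["clock"],p,s["contact_force"],s["width"])
c=get_image("side"); cv2.imwrite("pics/side2.png",cv2.resize(c["color"][150:270,270:390],None,fx=5,fy=5,interpolation=cv2.INTER_CUBIC)); print(proj(c,p))
E
```

```text
clock: 2.25
position: [0.4061, 0.2703, 0.0467]
ee_rot: [-0.7, 0.701, 0.095, -0.096]
contact_force: [-0.2, 0.0, -0.1]
width: 0.0853
2.25 [0.40612907 0.27026995 0.04674978] [-0.15521202  0.04945946 -0.10136819] 0.08534977340849603
[[327.21273652 231.72866033]]
```

View pics/side2.png

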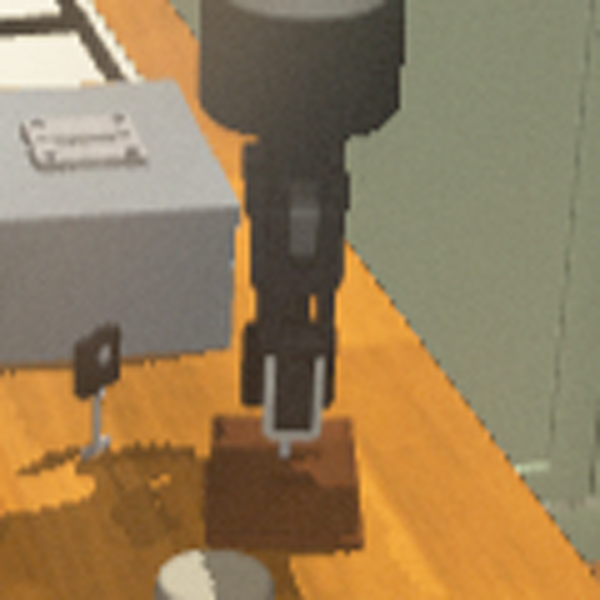

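The near finger stands centred in front of the bow at about (296,400) in the crop, with the shaft just showing below it. I'll close gently first.

```bash
python3 -m jog '[200,0,0,0,0,0,0, 255,0,0,0,0,0,0, 255,0,0,0,0,0,0, 255,0,0,0,0,0,0, 255,0,0,0,0,0,0, 255,0,0,0,0,0,0, 255,0,0,0,0,0,0, 255,0,0,0,0,0,0]' 20
```

```text
clock: 3.3
position: [0.4071, 0.27, 0.0475]
ee_rot: [0.701, -0.701, -0.096, 0.095]
contact_force: [1.0, -1.3, 4.2]
width: 0.0099
```

```bash
python3 -m jog '[255,0,0,0,0,0,0, 255,0,0,0,0,0,0, 255,0,-0.5,0,0,0,0, 255,0,-1.5,0,0,0,0, 255,0,-3,0,0,0,0, 255,0,-6,0,0,0,0, 255,0,-10,0,0,0,0, 255,0,-12,0,0,0,0, 255,0,-12,0,0,0,0]' 70
python3 - <<'E'
from h import *
s,R,p=st(); print(s["clock"],p,s["contact_force"],s["width"],s["moment"])
c=get_image("side"); cv2.imwrite("pics/side3.png",cv2.resize(c["color"][90:240,250:400],None,fx=4,fy=4,interpolation=cv2.INTER_CUBIC)); print(proj(c,p))
E
```

```text
clock: 4.42
position: [0.408, 0.2705, 0.1692]
ee_rot: [0.701, -0.7, -0.097, 0.094]
contact_force: [0.5, -0.5, -0.8]
width: 0.0094
4.425 [0.40803087 0.2705224  0.16917724] [ 0.49074727 -0.49241823 -0.83932858] 0.009385779912497463 [ 0.03525271 -0.00304805 -0.0298695 ]
[[328.82091387 173.91689117]]
```

View pics/side3.png

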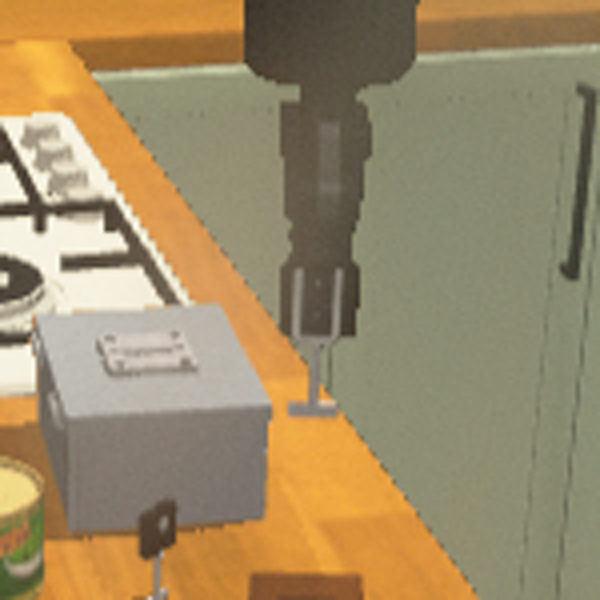

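The key is lifted: in the crop the shaft runs straight down from the pads, and the bit spans about (287..338, 408). Next I measure its offset in the hand, and refine the box yaw.

Run:
```python
from h import *
c=get_image("side"); s,R,p=st(); print(p, s["clock"])
print(np.round(R,3))
e=p-[0,0,.041]; x=R[:,0]
print("pred end",proj(c,e), "bit ends",proj(c,[e+x*.012+[0,0,.0035],e-x*.012+[0,0,.0035]]))
k=lambda x,y:((x+.5)/4-.5+250,(y+.5)/4-.5+90)
print("meas",k(312.5,408.5),k(287,409),k(338,408)); 
im=c["color"][184:200,316:344].max(2); print(im)
T=cv2.imread("pics/top0.png"); t=get_image("top")
cv2.imwrite("pics/lid.png",cv2.resize(T[165:255,325:430],None,fx=7,fy=6.6,interpolation=cv2.INTER_CUBIC))
k=lambda x,y:((x+.5)/8-.5+335,(y+.5)/8-.5+175)
q=[onplane(t,k(*a),.071) for a in((548,12),(718,330))]; print(q,np.arctan2(*(q[0]-q[1])[::-1]))
q=[onplane(t,k(*a),.071) for a in((0,208),(370,5))]; print(np.arctan2(*(q[0]-q[1])[::-1])-np.pi/2)
```

```text
[0.40639215 0.26972666 0.1668612 ] 4.525
[[ 0.964 -0.001 -0.267]
 [ 0.267 -0.     0.964]
 [-0.001 -1.     0.   ]]
pred end [[328.81613787 194.97356966]] bit ends [[322.55633105 193.17875125]
 [335.23684395 193.41536526]]
meas (327.75, 191.75) (321.375, 191.875) (334.125, 191.625)
[[225 227 227 228 225 226 228 228 229 231 231 229 139 137  95 147 119 145
  147 147 145 146 144 145 142 143 142 146]
 [233 239 240 239 235 231 234 236 236 236 237 229 140 138  88 139 121 142
  141 143 144 147 146 145 142 144 136 141]
 [239 243 244 244 241 237 235 236 238 239 237 223 137 135 150 132 115 143
  144 144 146 144 146 148 144 142 136 141]
 [227 241 241 240 240 240 238 239 239 239 237 219 137 136 178 131 122 144
  147 141 148 148 144 141 144 141 140 142]
 [199 237 238 239 238 238 238 240 240 239 238 210 140 136 189 209 130 143
  146 146 147 148 145 145 143 143 143 142]
 [186 223 237 239 236 236 236 238 238 237 239 206 138 133 193 230 206 144
  145 146 144 145 147 140 145 145 140 141]
 [189 199 236 239 236 234 232 226 224 234 237 198 138 134 194 229 233 212
  147 148 146 146 145 145 145 144 137 143]

[... 460 characters left out ...]
41 142]
 [124 194 233 237 237 240 229 228 225 222 222 223 224 224 221 219 219 220
  221 231 222 138 145 142 146 141 142 143]
 [121 234 239 238 238 238 241 239 238 237 237 238 238 238 237 237 235 237
  237 237 235 212 145 146 145 142 143 142]
 [123 237 238 237 237 239 239 239 238 238 239 241 240 239 237 236 238 238
  238 238 235 232 220 144 145 139 139 141]
 [121 238 236 236 239 240 241 240 240 238 242 242 240 240 237 237 239 239
  238 240 236 233 233 169 142 141 141 144]
 [119 238 239 237 238 240 241 242 239 239 239 239 239 239 237 236 239 238
  237 238 239 237 232 221 136 143 141 141]]
[array([0.61194268, 0.04074004]), array([0.5291041 , 0.00103522])] 0.44695368404220415
0.48266510150499364
```

Run:
```python
from h import *
s,R,p=st(); print(p,s["clock"])
print(rel([.543,.0935,.150],toolR(.463),p,R))
```

```text
[0.40612588 0.26956355 0.16634613] 4.575
(array([  8.488,   1.622, -20.623]), array([ 0.   , -1.379, -0.014]))
```

```bash
python3 -m jog '[255,2,0,-5,0,-0.5,0, 255,4,0,-10,0,-1,0, 255,6,0.5,-15,0,-1.38,0, 255,7.5,1,-18,0,-1.38,0, 255,8.5,1.6,-20.6,0,-1.38,0, 255,8.5,1.6,-20.6,0,-1.38,0, 255,8.5,1.6,-20.6,0,-1.38,0, 255,8.5,1.6,-20.6,0,-1.38,0]' 70
python3 - <<'E'
from h import *
s,R,p=st(); print(s["clock"],p,s["contact_force"],s["moment"]);print(rel([.543,.0935,.150],toolR(.463),p,R))
for n in ("top","side"): 
    c=get_image(n); 
    s,R,p=st(); e=p-[0,0,.041]; uv=proj(c,e)[0]; print(n,p,uv); u,v=uv.astype(int); np.save(f"pics/{n}4.npy",c["color"])
    cv2.imwrite(f"pics/{n}4.png",cv2.resize(c["color"][v-40:v+30,u-50:u+40],None,fx=8,fy=8,interpolation=cv2.INTER_CUBIC)); print(u-50,v-40)
E
```

```text
clock: 5.58
position: [0.5431, 0.095, 0.1512]
ee_rot: [0.688, -0.688, -0.162, 0.163]
contact_force: [0.4, -0.5, 0.2]
width: 0.0095
5.575 [0.54307018 0.09503356 0.15115678] [ 0.36776584 -0.53705029  0.16203278] [-0.01719814 -0.01916274  0.04777507]
(array([-0.075,  0.116, -0.134]), array([-0.005,  0.01 , -0.004]))
top [0.5432419  0.09504029 0.15136127] [381.615899   206.99049531]
331 166
side [0.54338661 0.09497316 0.1514667 ] [287.33927128 162.98481123]
237 122
```

View pics/top4.png

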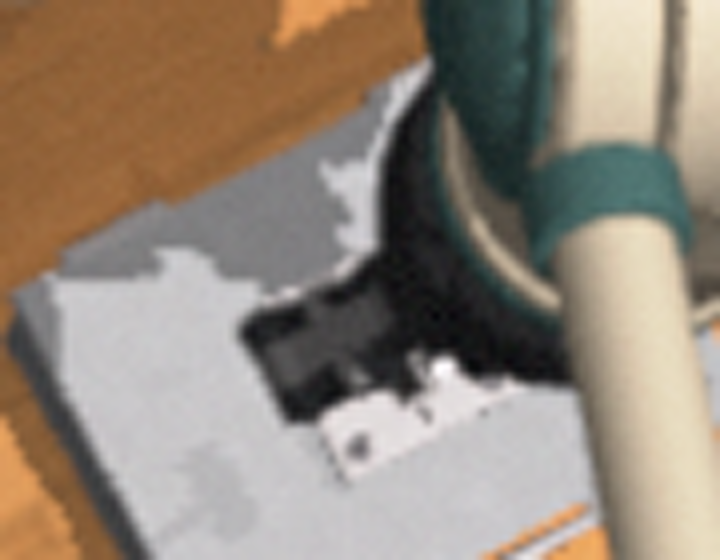

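View pics/side4.png

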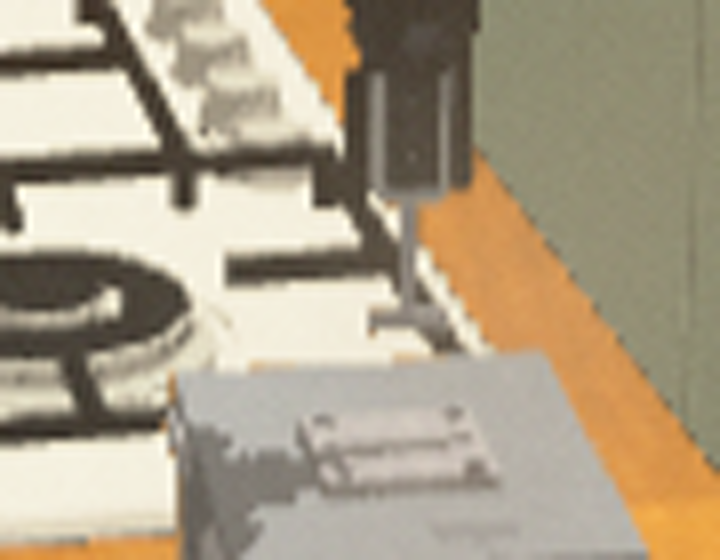

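Run:
```python
from h import *
t=get_image("top"); c=get_image("side"); s,R,p=st(); print(p,s["clock"])
e=p-[0,0,.041]; x=R[:,0]; 
print("side pred bit ctr",proj(c,e+[0,0,.0035]),proj(c,[e+x*.012+[0,0,.0035],e-x*.012+[0,0,.0035]]),"keyhole pred",proj(c,[.5438,.0943,.075]))
print("top pred -x end",proj(t,[e-x*.012+[0,0,h] for h in(0,.007)]), "keyhole",proj(t,[.5438,.0943,.075]), proj(t,[.5438-.018*np.cos(.463),.0943-.018*np.sin(.463),.075]))
im=c["color"][155:172,278:300].max(2);print(im)
print(t["color"][204:222,376:394].max(2))
print(c["color"][172:184,272:302].max(2))
```

```text
[0.54360119 0.09477943 0.15154414] 5.775
side pred bit ctr [[287.28677434 161.46536799]] [[282.04716851 161.74505134]
 [292.51418139 161.18637841]] keyhole pred [[287.13172134 177.32486105]]
top pred -x end [[384.72420859 212.19154836]
 [385.35412853 211.69705605]] keyhole [[379.00991716 209.27470321]] [[383.30547576 217.12527829]]
[[ 87  89  87  88  89  90  95  92  95 140 137 240 239 181 209 211 217 218
  214 208 212 213]
 [106 105 139 143 140 139 177 139  98 141 137 202 241 224 209 211 214 217
  215 212 209 213]
 [224 223 229 227 227 226 233 227 102 142 136 127 223 238 228 213 215 213
  215 211 213 214]
 [243 243 243 242 242 242 241 241 147 145 139 106 158 238 238 184 218 218
  215 212 215 216]
 [242 243 242 243 242 242 243 242 228 146 139 103 111 198 240 221 216 219
  218 213 213 217]
 [242 243 242 243 242 198 196 195 194 148 144 144 140 155 200 237 228 222
  218 216 213 213]
 [243 243 241 243 242 149 144 145 146 145 143 149 150 149 154 237 237 191
  219 216 215 212]
 [242 243 243 242 212 144 141 143 142 144 139 150 147 148 152 197 239 220
  218 217 217 212]
 [241 242 242 242 230 
[... 2967 characters left out ...]
157 177 172 177 187 187
  187 186 181 202 206 203 205 205 191 184 182 184]
 [131 152 152 132 130 140 142 143 190 186 185 193 193 198 199 198 205 208
  209 205 205 203 203 177 165 184 201 186 181 186]
 [131 130 130 132 126 184 175 138 163 192 201 205 206 207 204 203 205 206
  206 207 204 205 203 147 131 157 203 191 183 186]
 [131 130 129 129 127 177 199 163 147 198 192 193 192 195 185 184 183 185
  187 178 174 178 173 142 137 146 169 173 182 183]
 [131 129 132 133 130 140 165 155 144 164 160 156 159 161 151 152 150 157
  154 150 149 145 144 137 143 140 138 163 181 182]
 [131 129 169 169 167 134 136 138 137 137 136 152 136 156 155 157 158 163
  163 163 160 160 168 160 160 168 166 169 183 185]]
```

The top crop shows the bit as a thin grey strip near image (383,211) and the keyhole end mark near (384,217). The side crop shows the bit above and behind the plate. I'll lower the key close to the plate so parallax drops out, then compare again.

```bash
python3 -m jog '[255,0,1,0,0,0,0, 255,0,2,0,0,0,0, 255,0,2.8,0,0,0,0, 255,0,2.8,0,0,0,0, 255,0,2.8,0,0,0,0, 255,0,2.8,0,0,0,0]' 70
python3 - <<'E'
from h import *
s,R,p=st(); print(s["clock"],p,s["contact_force"],s["moment"])
for n in ("top","side"): 
    c=get_image(n); 
    s,R,p=st(); e=p-[0,0,.041]; uv=proj(c,e)[0]; print(n,p,uv); u,v=uv.astype(int)
    cv2.imwrite(f"pics/{n}5.png",cv2.resize(c["color"][v-28:v+28,u-36:u+36],None,fx=10,fy=10,interpolation=cv2.INTER_CUBIC)); print(u-36,v-28)
    print("bit ends",proj(c,[e+R[:,0]*.012,e-R[:,0]*.012]), "shoulders", proj(c,[.5438,.0943,.075]))
E
```

```text
clock: 6.52
position: [0.5442, 0.0941, 0.1236]
ee_rot: [-0.688, 0.688, 0.163, -0.162]
contact_force: [0.1, 0.5, -0.8]
width: 0.0091
6.525 [0.54423399 0.09413104 0.12364938] [ 0.08448987  0.45889217 -0.75411918] [-0.03795063 -0.01068311  0.00647524]
top [0.54422133 0.09416909 0.12363992] [379.69102636 208.52255058]
343 180
bit ends [[376.80809353 203.26689243]
 [382.5753813  213.78917288]] shoulders [[379.00991716 209.27470321]]
side [0.54415705 0.09414154 0.12363223] [287.02942744 174.19978316]
251 146
bit ends [[281.84977378 174.48727648]
 [292.19724193 173.91297695]] shoulders [[287.13172134 177.32486105]]
```

View pics/top5.png

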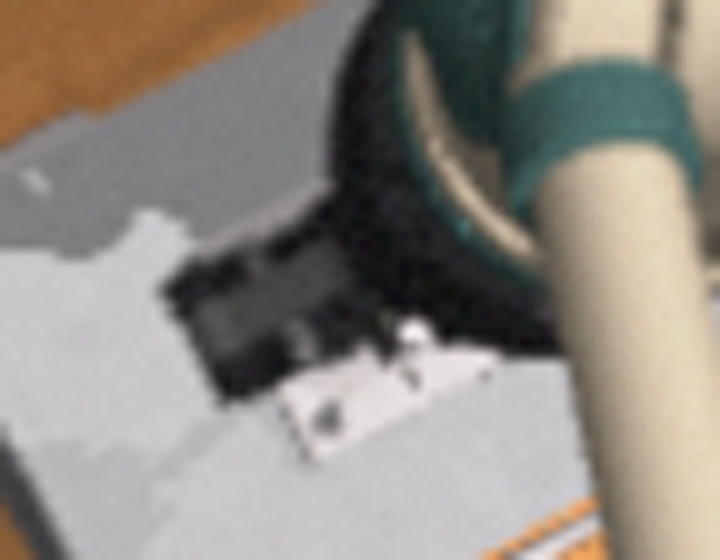

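View pics/side5.png

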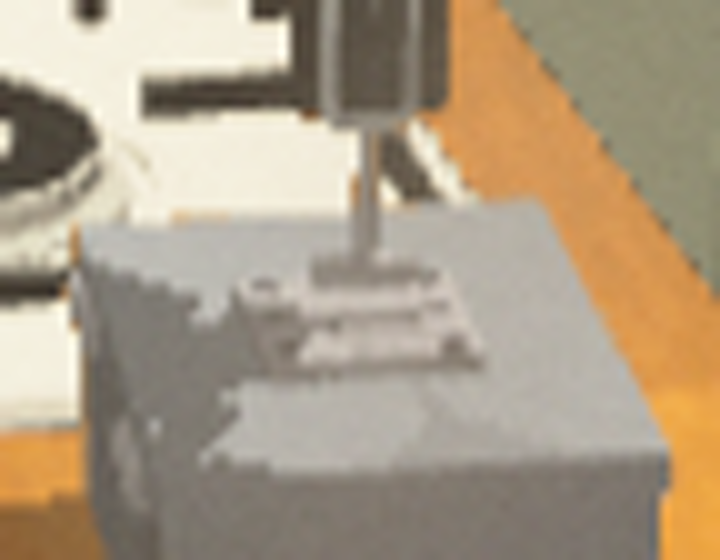

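Side view: the bit is centred at about (362,283) in the crop, and the keyhole slot at about (359,314). They agree to within 1 mm along x, and the vertical gap fits y. I'll lower in small steps and watch the force.

```bash
python3 -m jog '[255,0,0.3,0,0,0,0, 255,0,0.5,0,0,0,0, 255,0,0.5,0,0,0,0]' 70;  python3 -m jog '[255,0,0.1,0,0,0,0, 255,0,0.15,0,0,0,0, 255,0,0.2,0,0,0,0, 255,0,0.2,0,0,0,0]' 70; python3 -m jog '[255,0,0.05,0,0,0,0, 255,0,0.1,0,0,0,0, 255,0,0.15,0,0,0,0, 255,0,0.15,0,0,0,0]' 70
```

```text
clock: 7.0
position: [0.5437, 0.0941, 0.118]
ee_rot: [0.688, -0.688, -0.162, 0.163]
contact_force: [0.6, 0.4, -0.8]
width: 0.0092
clock: 7.5
position: [0.5439, 0.0942, 0.1163]
ee_rot: [0.688, -0.688, -0.162, 0.162]
contact_force: [-1.0, 0.4, -0.5]
width: 0.0092
clock: 8.0
position: [0.5439, 0.0941, 0.1147]
ee_rot: [0.688, -0.688, -0.162, 0.162]
contact_force: [-0.7, -0.4, -0.2]
width: 0.0089
```

```bash
python3 -m jog '[255,0,0.05,0,0,0,0, 255,0,0.1,0,0,0,0, 255,0,0.15,0,0,0,0, 255,0,0.15,0,0,0,0]' 70
```

```text
clock: 8.5
position: [0.5439, 0.0942, 0.1132]
ee_rot: [0.688, -0.688, -0.162, 0.162]
contact_force: [-0.3, 0.1, -0.3]
width: 0.0095
```

```bash
python3 -m jog '[255,0,0.05,0,0,0,0, 255,0,0.1,0,0,0,0, 255,0,0.15,0,0,0,0, 255,0,0.15,0,0,0,0]' 70
```

```text
clock: 9.0
position: [0.5439, 0.0941, 0.1117]
ee_rot: [0.688, -0.688, -0.162, 0.162]
contact_force: [0.4, -0.5, -0.2]
width: 0.0093
```

```bash
python3 -m jog '[255,0,0.05,0,0,0,0, 255,0,0.1,0,0,0,0, 255,0,0.15,0,0,0,0, 255,0,0.15,0,0,0,0]' 70
```

```text
clock: 9.5
position: [0.5439, 0.0941, 0.1102]
ee_rot: [0.688, -0.688, -0.162, 0.162]
contact_force: [-0.6, -0.1, -0.3]
width: 0.0094
```

```bash
python3 -m jog '[255,0,0.1,0,0,0,0, 255,0,0.2,0,0,0,0, 255,0,0.3,0,0,0,0, 255,0,0.3,0,0,0,0]' 70
python3 - <<'E'
from h import *
s,R,p=st(); print(s["clock"],p,s["contact_force"],s["moment"])
for n in ("side",): 
    c=get_image(n); 
    u,v=287,174
    cv2.imwrite(f"pics/{n}6.png",cv2.resize(c["color"][v-28:v+28,u-36:u+36],None,fx=10,fy=10,interpolation=cv2.INTER_CUBIC))
E
```

```text
clock: 10.0
position: [0.5439, 0.0942, 0.1072]
ee_rot: [0.688, -0.688, -0.162, 0.162]
contact_force: [-0.0, 0.2, -0.4]
width: 0.009
10.0 [0.54387391 0.09416494 0.10719129] [-0.02089362  0.20149742 -0.39809074] [ 0.02762138 -0.024431   -0.01330497]
```

View pics/side6.png

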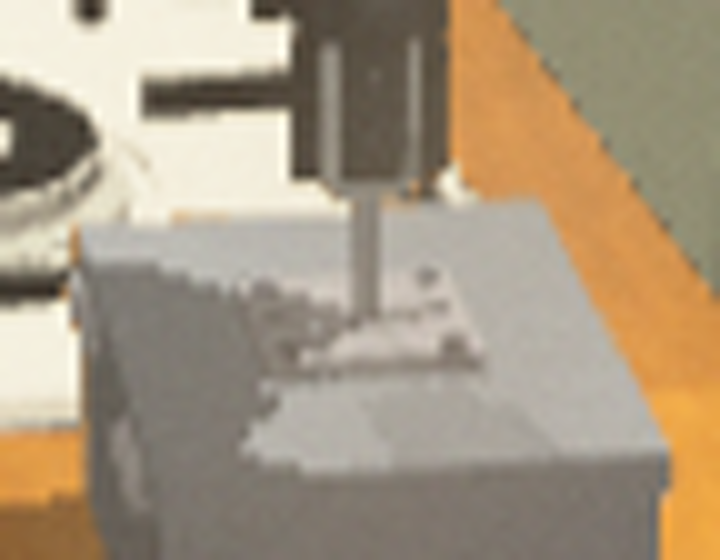

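The shaft now goes into the keyhole (shaft foot at about (367,320) in the crop) with no force, so the bit is in the slot of the plate. I'll feel the keyhole's sides to centre the key.

```bash
J='python3 -m jog'; python3 -m jog '[255,0,0,0.08,0,0,0, 255,0,0,0.15,0,0,0, 255,0,0,0.15,0,0,0]' 70
```

```text
clock: 10.42
position: [0.5432, 0.0956, 0.1073]
ee_rot: [0.688, -0.688, -0.162, 0.162]
contact_force: [-0.1, 0.2, 0.5]
width: 0.0092
```

```bash
python3 -m jog '[255,0,0,0.05,0,0,0, 255,0,0,0.05,0,0,0]' 70
```

```text
clock: 10.68
position: [0.543, 0.096, 0.1073]
ee_rot: [0.688, -0.688, -0.162, 0.162]
contact_force: [0.4, -0.3, 0.1]
width: 0.0094
```

```bash
python3 -m jog '[255,0,0,0.05,0,0,0, 255,0,0,0.05,0,0,0]' 70
```

```text
clock: 10.92
position: [0.5428, 0.0964, 0.1073]
ee_rot: [0.688, -0.688, -0.162, 0.162]
contact_force: [0.9, 0.4, -0.5]
width: 0.0091
```

```bash
python3 -m jog '[255,0,0,0.05,0,0,0, 255,0,0,0.05,0,0,0]' 70
```

```text
clock: 11.18
position: [0.5427, 0.0967, 0.1073]
ee_rot: [-0.688, 0.688, 0.162, -0.162]
contact_force: [-0.3, -0.1, -0.2]
width: 0.0093
```

```bash
python3 -m jog '[255,0,0,0.05,0,0,0, 255,0,0,0.05,0,0,0]' 70
```

```text
clock: 11.42
position: [0.5426, 0.0968, 0.1073]
ee_rot: [-0.688, 0.689, 0.163, -0.162]
contact_force: [0.8, -1.7, -1.2]
width: 0.0092
```

```bash
python3 -m jog '[255,0,0,-0.15,0,0,0, 255,0,0,-0.3,0,0,0, 255,0,0,-0.4,0,0,0, 255,0,0,-0.4,0,0,0]' 70
```

```text
clock: 11.92
position: [0.5441, 0.0938, 0.1073]
ee_rot: [0.688, -0.688, -0.162, 0.162]
contact_force: [0.8, 0.2, -0.8]
width: 0.0092
```

```bash
python3 -m jog '[255,0,0,-0.05,0,0,0, 255,0,0,-0.05,0,0,0]' 70
```

```text
clock: 12.18
position: [0.5441, 0.0936, 0.1072]
ee_rot: [0.689, -0.688, -0.162, 0.162]
contact_force: [-0.4, 0.9, -0.4]
width: 0.0092
```

```bash
python3 -m jog '[255,0,0,-0.05,0,0,0, 255,0,0,-0.05,0,0,0]' 70
```

```text
clock: 12.42
position: [0.5443, 0.0934, 0.1072]
ee_rot: [0.689, -0.688, -0.162, 0.162]
contact_force: [-0.1, 2.1, 0.0]
width: 0.0091
```

```bash
python3 -m jog '[255,0,0,0.13,0,0,0, 255,0,0,0.26,0,0,0, 255,0.1,0,0.26,0,0,0, 255,0.1,0,0.26,0,0,0]' 70
```

```text
clock: 12.92
position: [0.5446, 0.0954, 0.1074]
ee_rot: [-0.688, 0.688, 0.163, -0.162]
contact_force: [-0.0, 1.0, -0.4]
width: 0.0091
```

```bash
python3 -m jog '[255,0.05,0,0,0,0,0, 255,0.05,0,0,0,0,0]' 70
```

```text
clock: 13.18
position: [0.5449, 0.0957, 0.1073]
ee_rot: [-0.688, 0.688, 0.162, -0.162]
contact_force: [-0.4, 0.3, -0.9]
width: 0.0091
```

```bash
python3 -m jog '[255,0.05,0,0,0,0,0, 255,0.05,0,0,0,0,0]' 70
```

```text
clock: 13.42
position: [0.5453, 0.096, 0.1073]
ee_rot: [0.688, -0.688, -0.162, 0.162]
contact_force: [0.4, -0.8, -0.3]
width: 0.009
```

```bash
python3 -m jog '[255,0.05,0,0,0,0,0, 255,0.05,0,0,0,0,0]' 70
```

```text
clock: 13.68
position: [0.5457, 0.0963, 0.1073]
ee_rot: [0.688, -0.688, -0.162, 0.162]
contact_force: [0.4, 0.0, -0.4]
width: 0.0091
```

```bash
python3 -m jog '[255,0.05,0,0,0,0,0, 255,0.05,0,0,0,0,0]' 70
```

```text
clock: 13.92
position: [0.5462, 0.0965, 0.1073]
ee_rot: [0.688, -0.688, -0.162, 0.162]
contact_force: [-0.0, 0.1, -0.5]
width: 0.0094
```

```bash
python3 -m jog '[255,0.05,0,0,0,0,0, 255,0.05,0,0,0,0,0]' 70
```

```text
clock: 14.18
position: [0.5466, 0.0967, 0.1073]
ee_rot: [0.688, -0.688, -0.162, 0.162]
contact_force: [0.2, 0.0, -1.5]
width: 0.0094
```

```bash
python3 -m jog '[255,0.05,0,0,0,0,0, 255,0.05,0,0,0,0,0]' 70
```

```text
clock: 14.42
position: [0.547, 0.0969, 0.1073]
ee_rot: [0.688, -0.688, -0.162, 0.162]
contact_force: [-0.0, 0.0, -0.1]
width: 0.0094
```

```bash
python3 -m jog '[255,0.05,0,0,0,0,0, 255,0.05,0,0,0,0,0]' 70
```

```text
clock: 14.68
position: [0.5471, 0.097, 0.1072]
ee_rot: [-0.688, 0.688, 0.162, -0.163]
contact_force: [-0.6, 0.4, 0.6]
width: 0.0092
```

```bash
python3 -m jog '[255,0.05,0,0,0,0,0, 255,0.05,0,0,0,0,0]' 70
```

```text
clock: 14.92
position: [0.5473, 0.0971, 0.1072]
ee_rot: [-0.688, 0.688, 0.162, -0.163]
contact_force: [-2.0, -1.1, 0.2]
width: 0.0089
```

```bash
python3 -m jog '[255,-0.15,0,0,0,0,0, 255,-0.3,0,0,0,0,0, 255,-0.45,0,0,0,0,0, 255,-0.45,0,0,0,0,0]' 70
```

```text
clock: 15.42
position: [0.544, 0.0954, 0.1074]
ee_rot: [0.688, -0.688, -0.162, 0.162]
contact_force: [0.1, -0.3, -0.6]
width: 0.0093
```

```bash
python3 -m jog '[255,-0.05,0,0,0,0,0, 255,-0.05,0,0,0,0,0]' 70
```

```text
clock: 15.68
position: [0.5435, 0.0952, 0.1073]
ee_rot: [0.688, -0.688, -0.162, 0.162]
contact_force: [0.5, 0.3, -0.3]
width: 0.0088
```

```bash
python3 -m jog '[255,-0.05,0,0,0,0,0, 255,-0.05,0,0,0,0,0]' 70
```

```text
clock: 15.92
position: [0.5433, 0.095, 0.1074]
ee_rot: [0.688, -0.688, -0.163, 0.162]
contact_force: [0.2, 0.4, -0.9]
width: 0.0093
```

```bash
python3 -m jog '[255,-0.05,0,0,0,0,0, 255,-0.05,0,0,0,0,0]' 70
```

```text
clock: 16.18
position: [0.5431, 0.0949, 0.1074]
ee_rot: [0.688, -0.688, -0.163, 0.162]
contact_force: [2.1, 1.5, -0.7]
width: 0.009
```

```bash
python3 -m jog '[255,-0.05,0,0,0,0,0, 255,-0.05,0,0,0,0,0]' 70
```

```text
clock: 16.42
position: [0.5429, 0.0948, 0.1075]
ee_rot: [0.688, -0.688, -0.163, 0.162]
contact_force: [3.2, 2.2, -1.5]
width: 0.0094
```

The walls are at TCP (.5433,.0950) and (.5471,.0970) along x, and 3.6 mm apart across. That puts the centre near (.5452,.0960). I'll go there and descend until the core face is felt.

```bash
python3 -m jog '[255,0.15,0,0,0,0,0, 255,0.35,0,0,0,0,0, 255,0.35,0,0,0,0,0, 255,0.35,0.1,0,0,0,0, 255,0.35,0.2,0,0,0,0, 255,0.35,0.25,0,0,0,0, 255,0.35,0.25,0,0,0,0]' 70
cat >> h.py <<'E'
def avg(n=6):
    F=[];P=[];M=[]
    for _ in range(n):
        get_image("side"); s,R,p=st(); F.append(s["contact_force"]);P.append(p);M.append(s["moment"])
    x=R[:,0]; print("t %.2f F"%s["clock"],np.round(np.mean(F,0),2),"P",np.round(np.mean(P,0)*1000,2),"M",np.round(np.mean(M,0),3),"yaw %.4f"%np.arctan2(x[1],x[0]))
E
python3 -c "
from h import *
avg(6)"
```

```text
clock: 17.3
position: [0.5451, 0.096, 0.1047]
ee_rot: [0.688, -0.688, -0.162, 0.162]
contact_force: [-0.0, 0.4, 0.3]
width: 0.0092
t 17.60 F [ 0.11 -0.08 -0.5 ] P [545.22  96.03 104.83] M [-0.001 -0.005  0.014] yaw 0.4632
```

```bash
python3 -m jog '[255,0,0.05,0,0,0,0, 255,0,0.1,0,0,0,0]' 70 >/dev/null; python3 -c "
from h import *
avg(4)"
```

```text
t 18.05 F [-0.06 -0.07 -0.53] P [545.18  96.02 103.75] M [-0.007 -0.006 -0.012] yaw 0.4632
```

```bash
python3 -m jog '[255,0,0.05,0,0,0,0, 255,0,0.1,0,0,0,0]' 70 >/dev/null; python3 -c "
from h import *
avg(4)"
```

```text
t 18.50 F [-0.38 -0.13  0.48] P [545.27  96.03 102.91] M [0.001 0.027 0.026] yaw 0.4632
```

```bash
python3 -m jog '[255,0,0.05,0,0,0,0, 255,0,0.1,0,0,0,0]' 70 >/dev/null; python3 -c "
from h import *
avg(4)"
```

```text
t 18.95 F [-0.3  -0.01  2.49] P [545.3   96.03 101.92] M [0.01  0.078 0.003] yaw 0.4632
```

The core face is felt at TCP z ≈ 103.2 mm and the bit is now about 1.3 mm into the spring. I'll scan clockwise.

```bash
python3 -m jog '[255,0,0.02,0,0,0.8,0, 255,0,0.02,0,0,1.6,0, 255,0,0.02,0,0,2.2,0, 255,0,0.02,0,0,2.2,0]' 70 ; python3 -c "
from h import *
avg(4)"
```

```text
clock: 19.45
position: [0.5451, 0.096, 0.1014]
ee_rot: [-0.705, 0.705, 0.055, -0.056]
contact_force: [-0.1, 0.3, 1.0]
width: 0.0092
t 19.65 F [-0.28 -0.4   0.24] P [545.14  95.94 101.46] M [-0.032  0.028 -0.003] yaw 0.1569
```

```bash
python3 -m jog '[255,0,0,0,0,0.7,0, 255,0,0,0,0,0.7,0]' 70 >/dev/null; python3 -c "
from h import *
avg(4)"
```

```text
t 20.10 F [-0.5   0.28 -0.33] P [545.15  96.04 101.49] M [-0.016 -0.003  0.032] yaw 0.0594
```

```bash
python3 -m jog '[255,0,0,0,0,0.7,0, 255,0,0,0,0,0.7,0]' 70 >/dev/null; python3 -c "
from h import *
avg(4)"
```

```text
t 20.55 F [ 0.02 -0.12 -0.43] P [545.2   96.04 101.59] M [ 0.009 -0.004  0.   ] yaw -0.0382
```

```bash
python3 -m jog '[255,0,0,0,0,0.7,0, 255,0,0,0,0,0.7,0]' 70 >/dev/null; python3 -c "
from h import *
avg(4)"
```

```text
t 21.00 F [ 0.1  -0.   -0.52] P [545.22  96.03 101.61] M [ 0.019 -0.006 -0.01 ] yaw -0.1361
```

```bash
python3 -m jog '[255,0,0,0,0,0.7,0, 255,0,0,0,0,0.7,0]' 70 >/dev/null; python3 -c "
from h import *
avg(4)"
```

```text
t 21.45 F [ 0.18 -0.34 -0.41] P [545.21  96.03 101.6 ] M [-0.017 -0.002  0.009] yaw -0.2338
```

```bash
python3 -m jog '[255,0,0,0,0,0.7,0, 255,0,0,0,0,0.7,0]' 70 >/dev/null; python3 -c "
from h import *
avg(4)"
```

```text
t 21.90 F [-0.33  0.01 -0.14] P [545.23  96.03 101.61] M [ 0.011 -0.01  -0.014] yaw -0.3315
```

```bash
python3 -m jog '[255,0,0,0,0,0.7,0, 255,0,0,0,0,0.7,0]' 70 >/dev/null; python3 -c "
from h import *
avg(4)"
```

```text
t 22.35 F [ 0.36  0.06 -0.61] P [545.22  96.03 101.6 ] M [0.004 0.012 0.014] yaw -0.4293
```

```bash
python3 -m jog '[255,0,0,0,0,0.7,0, 255,0,0,0,0,0.7,0]' 70 >/dev/null; python3 -c "
from h import *
avg(4)"
```

```text
t 22.80 F [-0.19 -0.73  0.15] P [545.16  95.92 101.62] M [-0.098  0.056  0.043] yaw -0.5269
```

```bash
python3 -m jog '[255,0,0,0,0,0.4,0, 255,0,0,0,0,0.4,0]' 70 >/dev/null; python3 -c "
from h import *
avg(5)"
```

```text
t 23.30 F [-0.52 -1.35  0.45] P [545.09  95.86 101.6 ] M [-0.284  0.175  0.02 ] yaw -0.5833
```

The push was gone between yaw ≈ 0.05 and −0.45, and came back on both sides. The slot is therefore at yaw ≈ −0.19, about 0.65 rad clockwise of the keyhole. I'll turn back there and try it.

```bash
python3 -m jog '[255,0,-0.02,0,0,-1,0, 255,0,-0.02,0,0,-2,0, 255,0,0,0,0,-2.8,0, 255,0,0,0,0,-2.8,0]' 70 >/dev/null; python3 -c "
from h import *
avg(4)"; python3 -m jog '[255,0,0.05,0,0,0,0, 255,0,0.1,0,0,0,0]' 70 >/dev/null; python3 -c "
from h import *
avg(4)"
```

```text
t 24.00 F [ 0.49 -0.06 -0.11] P [545.37  96.23 101.61] M [ 0.017  0.007 -0.018] yaw -0.1941
t 24.45 F [ 0.08 -0.31 -0.35] P [545.18  96.04 100.53] M [ 0.015  0.017 -0.01 ] yaw -0.1931
```

```bash
python3 -m jog '[255,0,0.05,0,0,0,0, 255,0,0.1,0,0,0,0]' 70 >/dev/null; python3 -c "
from h import *
avg(4)"
```

```text
t 24.90 F [-0.23  0.25 -0.03] P [545.18  96.02  99.54] M [-0.006  0.009 -0.014] yaw -0.1931
```

```bash
python3 -m jog '[255,0,0.05,0,0,0,0, 255,0,0.1,0,0,0,0]' 70 >/dev/null; python3 -c "
from h import *
avg(4)"
```

```text
t 25.35 F [-0.51 -0.15 -0.71] P [545.18  96.03  98.54] M [ 0.    -0.    -0.008] yaw -0.1931
```

```bash
python3 -m jog '[255,0,0.05,0,0,0,0, 255,0,0.1,0,0,0,0]' 70 >/dev/null; python3 -c "
from h import *
avg(4)"
```

```text
t 25.80 F [-0.29 -0.04 -0.23] P [545.18  96.03  97.55] M [-0.014 -0.016  0.03 ] yaw -0.1930
```

It's in the slot and moving freely. I'll continue down to the floor.

```bash
python3 -m jog '[255,0,0.1,0,0,0,0, 255,0,0.2,0,0,0,0, 255,0,0.3,0,0,0,0, 255,0,0.4,0,0,0,0, 255,0,0.4,0,0,0,0]' 70 >/dev/null; python3 -c "
from h import *
avg(3)"
```

```text
t 26.57 F [ 0.17  0.06 -0.31] P [545.23  96.03  93.6 ] M [0.02  0.011 0.019] yaw -0.1930
```

```bash
python3 -m jog '[255,0,0.1,0,0,0,0, 255,0,0.2,0,0,0,0, 255,0,0.25,0,0,0,0, 255,0,0.25,0,0,0,0]' 70 >/dev/null; python3 -c "
from h import *
avg(3)"
```

```text
t 27.23 F [-0.12  0.09 -0.46] P [545.22  96.03  91.11] M [ 0.021  0.01  -0.027] yaw -0.1931
```

```bash
python3 -m jog '[255,0,0.05,0,0,0,0, 255,0,0.1,0,0,0,0]' 70 >/dev/null; python3 -c "
from h import *
avg(4)"
```

```text
t 27.68 F [0.09 0.09 1.2 ] P [545.3   96.04  90.22] M [-0.011  0.03  -0.026] yaw -0.1930
```

Home: the floor is felt at TCP z ≈ 90.5, 13 mm below the face. Now I turn it back anticlockwise in steps, easing the pressure slightly.

```bash
python3 -m jog '[255,0,0,0,0,0,0, 255,0,-0.02,0,0,-0.4,0, 255,0,-0.02,0,0,-0.8,0, 255,0,-0.02,0,0,-1.2,0, 255,0,-0.02,0,0,-1.2,0]' 70 ; python3 -c "
from h import *
avg(3)"
```

```text
clock: 28.3
position: [0.5453, 0.0956, 0.0903]
ee_rot: [-0.707, 0.707, -0.009, 0.009]
contact_force: [-0.4, -2.9, 1.4]
width: 0.0095
t 28.45 F [ 0.48 -1.63  0.86] P [545.35  95.59  90.33] M [-0.482 -0.025 -0.142] yaw -0.0261
```

```bash
python3 -m jog '[255,0,0,0,0,-0.4,0, 255,0,0,0,0,-0.8,0, 255,0,0,0,0,-1.2,0, 255,0,0,0,0,-1.2,0]' 70 ; python3 -c "
from h import *
avg(3)"
```

```text
clock: 28.95
position: [0.5453, 0.0958, 0.0903]
ee_rot: [-0.705, 0.705, 0.05, -0.05]
contact_force: [-0.2, -1.1, 0.9]
width: 0.009
t 29.10 F [ 0.25 -2.4   0.63] P [545.34  95.84  90.34] M [-0.477 -0.059 -0.146] yaw 0.1414
```

```bash
python3 -m jog '[255,0,0,0,0,-0.4,0, 255,0,0,0,0,-0.8,0, 255,0,0,0,0,-1.2,0, 255,0,0,0,0,-1.2,0]' 70 ; python3 -c "
from h import *
avg(3)"
```

```text
clock: 29.6
position: [0.5453, 0.096, 0.0903]
ee_rot: [0.699, -0.699, -0.109, 0.109]
contact_force: [0.7, -1.2, 0.8]
width: 0.0089
t 29.75 F [ 0.31 -1.8   0.6 ] P [545.32  96.04  90.34] M [-0.384 -0.096 -0.151] yaw 0.3088
```

```bash
python3 -m jog '[255,0,0,0,0,-0.3,0, 255,0,0,0,0,-0.6,0, 255,0,0,0,0,-0.8,0, 255,0,0,0,0,-0.8,0]' 70 ; python3 -c "
from h import *
avg(3)"
```

```text
clock: 30.25
position: [0.5453, 0.0961, 0.0903]
ee_rot: [0.692, -0.691, -0.148, 0.148]
contact_force: [0.1, -1.7, 1.2]
width: 0.0091
t 30.40 F [ 0.41 -0.86  0.21] P [545.26  96.13  90.32] M [-0.259 -0.09  -0.174] yaw 0.4209
```

```bash
python3 -m jog '[255,0,0,0,0,-0.2,0, 255,0,0,0,0,-0.35,0, 255,0,0,0,0,-0.35,0]' 70 ; python3 -c "
from h import *
avg(3)
c=get_image('side'); u,v=287,165
cv2.imwrite('pics/side7.png',cv2.resize(c['color'][v-28:v+28,u-36:u+36],None,fx=10,fy=10,interpolation=cv2.INTER_CUBIC))"
```

```text
clock: 30.78
position: [0.5452, 0.0962, 0.0903]
ee_rot: [0.688, -0.688, -0.165, 0.165]
contact_force: [-0.5, -0.2, 1.1]
width: 0.0094
t 30.93 F [ 0.56 -0.5   0.81] P [545.22  96.16  90.32] M [-0.128 -0.073 -0.151] yaw 0.4702
```

View pics/side7.png

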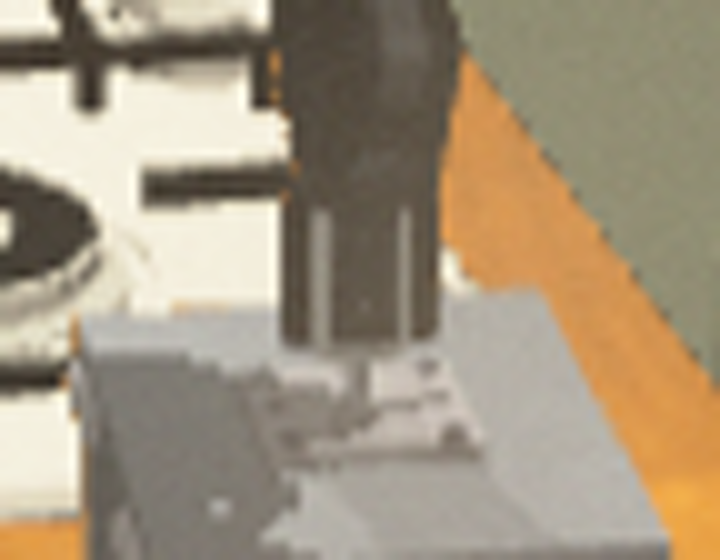

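The gripper is down on the bow over the plate, with a short stretch of shaft visible at about (358,370) going into the keyhole. The force is small and the yaw is 0.470, so I'll release it gently and go straight up.

```bash
python3 -m jog '[225,0,0,0,0,0,0, 215,0,0,0,0,0,0, 190,0,0,0,0,0,0, 150,0,0,0,0,0,0, 130,0,0,0,0,0,0, 130,0,0,0,0,0,0, 130,0,0,0,0,0,0]' 20; python3 -m jog '[130,0,-1,0,0,0,0, 130,0,-3,0,0,0,0, 130,0,-6,0,0,0,0, 130,0,-10,0,0,0,0, 130,0,-14,0,0,0,0, 130,0,-14,0,0,0,0]'
python3 - <<'E'
from h import *
c=get_image("side"); cv2.imwrite("pics/side8.png",cv2.resize(c["color"][100:220,230:380],None,fx=5,fy=5,interpolation=cv2.INTER_CUBIC))
E
```

```text
clock: 31.85
position: [0.5452, 0.096, 0.0903]
ee_rot: [0.688, -0.688, -0.165, 0.165]
contact_force: [0.5, 0.7, -0.1]
width: 0.0419
clock: 32.6
position: [0.5475, 0.0962, 0.2347]
ee_rot: [-0.687, 0.688, 0.168, -0.162]
contact_force: [-0.8, -0.2, -0.2]
width: 0.0421
```

View pics/side8.png

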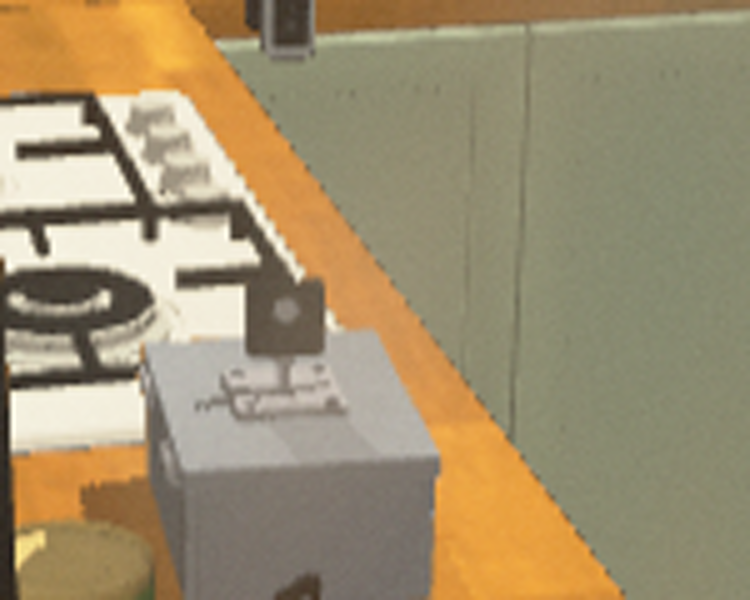

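The key stands upright in the lock, bow at about (285,315) in the crop, with a short piece of shaft above the plate. I'll move the arm aside to check from the top.

```bash
python3 -m jog '[130,-4,-2,0,0,0,0, 130,-9,-3,0,0,0,0, 130,-14,-3,3,0,0,0, 130,-18,-3,6,0,0,0, 130,-20,-3,10,0,0,0, 130,-20,-3,14,0,0,0, 130,-20,-3,14,0,0,0, 130,-20,-3,14,0,0,0]'
python3 - <<'E'
from h import *
for n in("top","side"):
    c=get_image(n); cv2.imwrite(f"pics/{n}9.png",c["color"]); np.save(f"pics/{n}9.npy",c["color"])
    u,v=proj(c,[.545,.095,.1])[0].astype(int); cv2.imwrite(f"pics/{n}9z.png",cv2.resize(c["color"][v-30:v+30,u-36:u+36],None,fx=10,fy=10,interpolation=cv2.INTER_CUBIC)); print(n,u-36,v-30)
E
```

```text
clock: 33.65
position: [0.3034, 0.1298, 0.2597]
ee_rot: [-0.687, 0.688, 0.165, -0.165]
contact_force: [0.3, -0.2, 0.3]
width: 0.0419
top 344 176
side 250 137
```

View pics/top9.png

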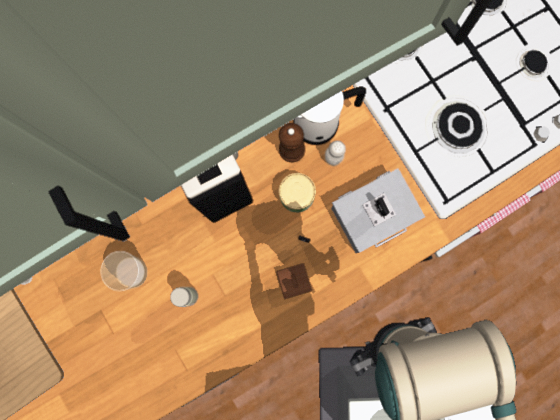

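View pics/top9z.png

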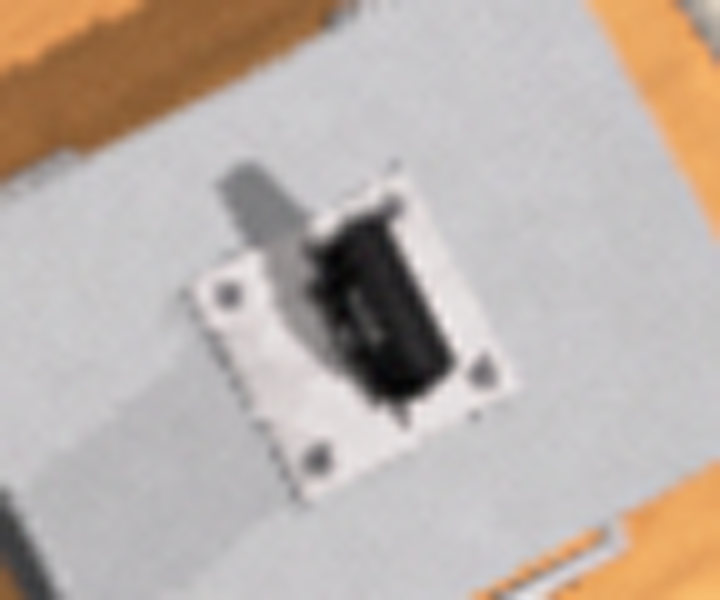

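View pics/side9z.png

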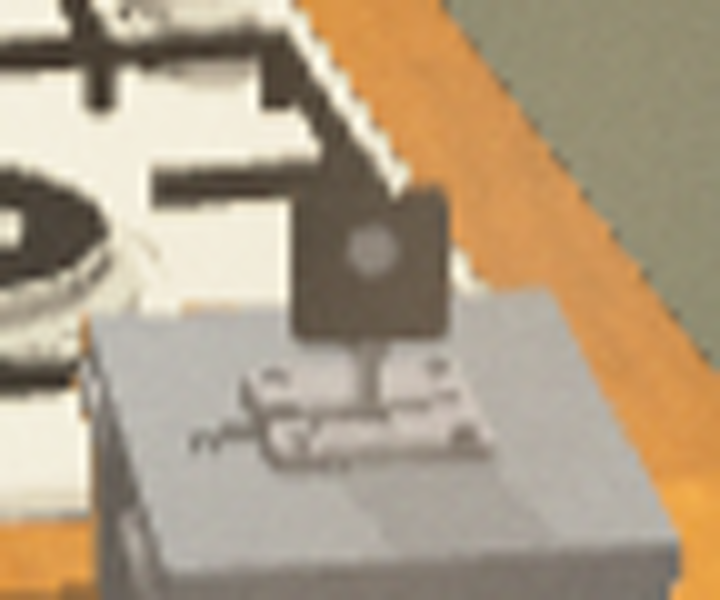

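The top crop shows the bow's long edge from (380,215) to (455,360), nearly parallel to the plate edge from (395,170) to (515,385). The side crop shows the bow upright, and the bystanders are where they were. One fit for the yaw, then I hand in.

Run:
```python
from h import *
t=get_image("top"); print("bow yaw fit",fitbow(t,(374,194,393,218),[.545,.095,.45],lo=30,hi=130,z=.108))
k=lambda x,y:((x+.5)/10-.5+344,(y+.5)/10-.5+176)
q=[onplane(t,k(*a),.126) for a in((380,215),(455,360))]; print("bow edge yaw",np.arctan2(*(q[0]-q[1])[::-1]))
q=[onplane(t,k(*a),.075) for a in((395,170),(515,385))]; print("plate edge yaw",np.arctan2(*(q[0]-q[1])[::-1]))
q=[onplane(t,k(*a),.075) for a in((190,290),(305,500))]; print("plate edge yaw",np.arctan2(*(q[0]-q[1])[::-1]))
s,R,p=st(); print(s["clock"],np.abs(s["qd"]).max())
print(sign_off())
```

```text
bow yaw fit (array([0.54420001, 0.09578226, 0.43746114]), np.float64(16.169027797001153), np.float64(144.67000000000002))
bow edge yaw 0.43715280732150275
plate edge yaw 0.4690494177334835
plate edge yaw 0.4649210928596267
33.8 0.0032766922219732712
the job is handed in; nothing more can be done
None
```

The key is standing fully home in the lock, back in line with the keyhole and released. I handed the job in at about 34 s; no verdict came back.

- **Insertion:** I took the larger key from the stand, lowered it through the keyhole and centred it by lightly touching the slot's walls.
- **Finding the core:** I pressed about 1.5 mm into the core's spring and turned the key clockwise. The upward push faded and came back around 0.65 rad from the keyhole's line. There the key dropped freely to the slot's floor, 13 mm below the face, as expected.
- **Turning back:** It turned anticlockwise into line with a moment of about 0.15 N m. The readings between moves never showed more than about 4 N of contact force. Those are single readings, so a brief peak could have gone unseen.

**Last checks:**
- **Alignment:** In the top picture the bow sits at yaw 0.437 and the plate edges at about 0.467, a difference of 0.03 rad against the 0.15 allowed. The arm read 0.470 at release, so those two disagree by 0.03 rad.
- **Key and surroundings:** The bow looks upright, and the arm is clear. The bystanders in the top view had not visibly moved, and the small key was not touched.
- **Camera disagreement:** The two cameras disagreed by 2–3 mm in y. Along the slot, the top camera's keyhole estimate was also about 2 mm off what I felt, so I relied on touch for the final centring.

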